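# Centre the turned finial on the varnishing turntable

## Task

The small top-heavy wooden finial stands off centre on the little round turntable. Centre it for varnishing by nudging it gently and low down with the fingertips, until its foot stands wholly inside the small ring marked round the middle of the disc. Do not pinch it, lift it or knock it over, leave everything else where it is, and leave it standing upright by itself.

Things in the scene. Friction and masses are not known exactly. Their poses are not given: they have to be found in the camera images.
- finial: turned dark-wood finial standing loose on the turntable, 60 mm tall, about 0.07 kg. Round foot 38 mm in diameter with an upright edge from 0 to 14 mm above its underside; above it a neck 14 mm thick (at 24 mm), a bulb 25 mm in diameter (widest at 38 mm) and a small button at the top. Pushed at the foot it slides; pushed at the bulb it easily tips over. Origin: centre of the underside; z points up along its axis
- disc_center (a point): centre of the upper face of the turntable's bare metal disc, 55 mm above the bench. The disc is flat, level, 96 mm in diameter and 12 mm thick, on a short column with a grey round base 110 mm in diameter; the turntable is fixed to the bench and its brake is on, so it does not turn. Two dark rings are marked on the disc round this point: the small one has an inner diameter of 50 mm, the large one is 82 mm wide. z points up
- paintbrush: paint brush lying on the bench between the turntable and the robot, 44 x 210 x 15 mm; bystander. Origin: centre of the underside
- masking_roll: roll of masking tape lying flat on the bench to the left of the turntable, 95 mm in diameter, 25 mm high; bystander. Origin: centre of the underside
- jar: clear jar of screws with a red lid, standing just beyond the turntable (a like one stands farther back), 70 mm in diameter, 81 mm tall; bystander. Origin: centre of the underside
Things that resemble listed ones, but are neither listed nor needed, are in the scene too. Of the things shaped like the finial, the wood one is meant.

How it is judged:
By the outcome, as a careful person would: the job done as asked, in the order asked, and still so for the second after the job is handed in, with the robot touching nothing.
It also fails if it takes over 51 s, if anything falls off the work surface, if the arm or the gripper's body presses on something with over 40 N, if the wrist force passes 120 N, or if a joint passes its speed limit or range.

## Robot

A 6-joint arm with a two-finger parallel gripper is mounted at the origin on a cart in front of the work surface, level with it; the furniture and walls round the work are solid. World frame = base frame: x ahead of the robot, y to its left, z up, the work surface at z = 0. Lengths are in m, angles in rad, forces in N, time in s.
With the tool pointing down it reaches from about 0.35 to 0.85 m from the base axis. Payload 8.1 kg.
Tool frame: the origin (TCP) lies between the finger pads; the fingertips stand 14 mm ahead of it and the grasp point (between the pads) lies 5 mm behind it; z points along the fingers, y is the line along which they close (so a half turn about z gives the same grasp; the last joint's range is limited). The gripper opens to 93 mm and grips with 3 to 60 N. Pads are 15 mm wide; open, the fingers measure 128 mm over their backs; the gripper's body (75 mm by 188 mm) begins 65 mm behind the grasp point.
Start: joints at [1.205, 0.13, 1.488, -0, 1.523, -0.085], TCP at [0.166, 0.577, 0.233] pointing down, gripper open.
Joint ranges: [-2.96, 2.96], [-0.89, 2.26], [0.02, 2.5], [-1.34, 4.48], [0, 2.73], [-2.66, 2.66]. Speed limits (rad/s): [2.39, 2.39, 2.79, 3.14, 3.14, 3.14].

## Interface

Orientations are given as a rotation vector (axis times angle).
In Python, from plant import robot gives the robot as it stands.
- The arm moves only by the tool arm_command, never from a script. Its argument "targets" is a list of rows, each an object of numbers: "x", "y", "z": the shift along the world's x, y, z in units of 500 mm (1.0 is 500 mm); "rx", "ry", "rz": the turn, a rotation vector about the world's x, y, z in units of 2 rad (1.0 is 2 rad); "claw": the closure in counts, from 0 (fully open) to 255 (shut). In form: [{"x": .., "y": .., "z": .., "rx": .., "ry": .., "rz": .., "claw": ..}, ...]. A call has 1 to 10 rows; each row is the pose to reach, as a shift and turn from the pose commanded when the call began; what a row does not reach only later rows make up. A row lasts 1/12 s, in which the tool goes at most 41.7 mm and 7.16 degrees, less where a joint would pass 70% of its speed; a pose out of reach is approached as far as the arm can. A call with a number of a shift or a turn outside -1 to 1 is refused whole. A call with a gripper value outside its range is refused whole. The fingers move at their own pace and stop on an object; "squeeze" is the grip in N (left out, the last holds). Time passes only in rows, so rows that repeat a pose let the fingers close. It gives the time, the measured TCP pose, the force, the opening and the grip force at its end, in the units of the state.
- robot.read_state(): the state, without advancing time (a new reading comes with each control period).
- robot.read_camera(name): name is "side" or "top"; returns (picture, depth): 384x512x3 uint8, red, green, blue; 384x512 float32, m along the optical axis (not along the pixel's ray), 0 where there is no reading.
- robot.get_calibration(name): a dict with "intrinsics" (3x3 intrinsics, pixels), "origin" and "orientation" of the camera in the world. Camera axes: x right, y up, looking along -z (the intrinsics and any distortion apply to the point x, -y, -z); pixel columns grow to the right and rows downward; lengths in m; the calibration is good to about 2 mm. A picture is of the moment at which its call begins. get_calibration takes no time and is no camera call.
- robot.close_job(): hands the job in; it is judged then, once.
The state is a dict: "t": time; "q": joint angles; "dq": joint speeds; "joint_torque": joint torques, N m; "tool_pos": TCP position; "orientation": TCP orientation; "force": force on the tool from outside, world axes, zero at the start; "wrist_torque": the same for the moment, N m; "opening": finger opening in m; "gripper_force": force on a finger pad.
Only numpy, scipy, OpenCV 4.12 (cv2) and the standard library are available. Lean on these libraries where they do the work, as an engineer would, in place of code of your own. Each camera call takes 0.05 s, during which the arm holds its last target. There are 200 camera calls.

## Working session

There is one attempt and no reset: what is moved stays moved. The work goes in short steps, Python scripts to look and compute and a tool call to move; the robot and the scene stay as the last step left them, time stands still between calls to the robot, and variables do not carry over. Pictures are saved under pics/ and viewed, at most 10 in all, crops included, and the job is handed in when it is done.

Besides the shell and the picture viewer there is one more tool, called after "Request:" as name(argument=value, ...), one argument or row to a line, values as JSON. arm_command: Moves the arm, as the interface text tells. Shifts and turns lie within -1 to 1; 1 stands for 500 mm of shift or 2 rad of turn. Its arguments: {"type":"object","properties":{"targets":{"type":"array","items":{"type":"object","properties":{"x":{"type":"number","minimum":-1,"maximum":1},"y":{"type":"number","minimum":-1,"maximum":1},"z":{"type":"number","minimum":-1,"maximum":1},"rx":{"type":"number","minimum":-1,"maximum":1},"ry":{"type":"number","minimum":-1,"maximum":1},"rz":{"type":"number","minimum":-1,"maximum":1},"claw":{"type":"number"}}}},"squeeze":{"type":"number"}},"required":["targets"]}

```bash
mkdir -p pics; cat > h.py <<'E'
import numpy as np,cv2
from plant import robot
def cal(n):
    c=robot.get_calibration(n);K=np.array(c["intrinsics"]);o=np.array(c["origin"]);R=np.array(c["orientation"])
    if R.shape!=(3,3): R=cv2.Rodrigues(R.astype(float))[0]
    return c,K,o,R
def ray(n,u,v,z):
    c,K,o,R=cal(n);d=R@(np.array([1,-1,-1])*(np.linalg.inv(K)@[u,v,1]))
    return o+d*(z-o[2])/d[2]
def proj(n,p):
    c,K,o,R=cal(n);q=R.T@(np.array(p)-o);q=K@(q*[1,-1,-1]);return q[:2]/q[2]
E
python3 - <<'E'
from h import *
s=robot.read_state();print(s)
for n in("side","top"):
    print(robot.get_calibration(n))
    im,d=robot.read_camera(n);np.savez(f"{n}0.npz",im=im,d=d)
    cv2.imwrite(f"pics/{n}0.png",im[:,:,::-1])
E
```

```text
{'t': 0.0, 'q': array([ 1.20461723e+00,  1.31133539e-01,  1.48925951e+00, -2.78892248e-05,
        1.52301557e+00, -8.53803194e-02]), 'dq': array([-1.42976527e-03,  1.55121846e-03, -5.50218101e-04, -1.20563285e-03,
       -7.01601379e-06, -1.93646476e-03]), 'joint_torque': array([-1.59922674e-03, -5.59859347e+01, -4.91740358e+01,  7.65606528e-02,
        3.59778351e-02, -2.19912135e-04]), 'tool_pos': array([0.16605611, 0.57599936, 0.23161479]), 'orientation': array([-4.39574647e-01, -3.11030339e+00,  2.78957155e-03]), 'force': array([-0.2537695 ,  0.07370593, -0.09456477]), 'wrist_torque': array([-0.05942313,  0.0778804 ,  0.00859384]), 'gripper_force': 0.0, 'opening': 0.09295095857745173}
{'intrinsics': array([[470.54569498,   0.        , 254.04242573],
       [  0.        , 470.54569498, 191.2040397 ],
       [  0.        ,   0.        ,   1.        ]]), 'origin': array([ 0.84550604, -0.04192853,  0.75601257]), 'orientation': array([0.63444883, 0.20835572, 0.65105088])}
{'intrinsics': array([[469.33802169,   0.        , 264.70814293],
       [  0.        , 469.33802169, 189.75487694],
       [  0.        ,   0.        ,   1.        ]]), 'origin': array([0.36918093, 0.40316349, 0.92414105]), 'orientation': array([ 0.08637119, -0.13678468, -1.57809849])}
```

View pics/top0.png

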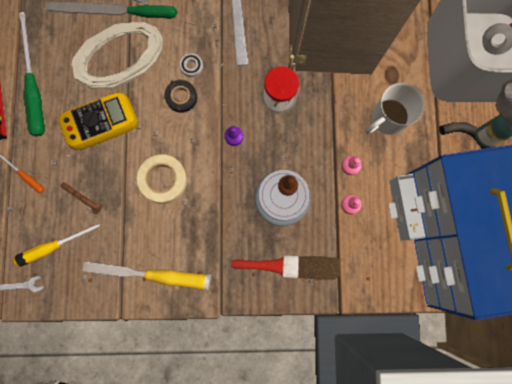

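View pics/side0.png

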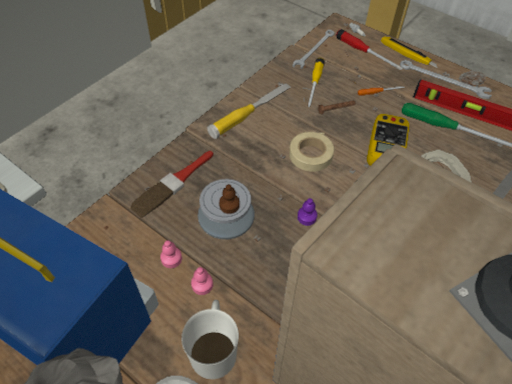

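The top view shows the disc at about (283,197), with the finial on it near (288,184), towards the jar at (281,88). The brush is at (285,267). In the side view the disc is at (226,203) and the finial at (229,198). Next I'll measure these and look closer.

```bash
python3 - <<'E'
from h import *
T=np.load("top0.npz");S=np.load("side0.npz")
a=cv2.resize(T['im'][155:235,243:323],(390,390),interpolation=2);b=cv2.resize(S['im'][165:245,186:266],(390,390),interpolation=2)
cv2.imwrite("pics/crop0.png",np.hstack([a,b])[:,:,::-1])
for n,D in(("top",T),("side",S)):
    im,d=D['im'],D['d'];c,K,o,R=cal(n)
    v,u=np.mgrid[:384,:512];P=np.stack([(u-K[0,2])/K[0,0]*d,-(v-K[1,2])/K[1,1]*d,-d],-1)@R.T+o
    np.save(n+"P.npy",P)
    r=(slice(150,240),slice(240,330)) if n=="top" else (slice(160,250),slice(180,270))
    Q=P[r].reshape(-1,3);C=im[r].reshape(-1,3).astype(int)
    m=abs(Q[:,2]-.055)<.005;q=Q[m].astype(np.float32)
    print(n,"disc",m.sum(),cv2.minEnclosingCircle(q[:,:2]),np.median(q[:,2]))
    w=(C[:,0]-C[:,2]>30)&(Q[:,2]>.052);
    for lo,hi in((.052,.072),(.072,.085),(.085,.105),(.105,.13)):
        k=w&(Q[:,2]>lo)&(Q[:,2]<hi)
        if k.sum()>3: print(lo,k.sum(),Q[k].mean(0),Q[k].min(0),Q[k].max(0),cv2.minEnclosingCircle(Q[k][:,:2].astype(np.float32)))
    if n=="top":
        hsv=cv2.cvtColor(im,cv2.COLOR_RGB2HSV)
        for nm,(y0,y1,x0,x1),h0 in(("jar",(60,115,255,305),.06),("brush",(250,285,225,345),.004)):
            q=P[y0:y1,x0:x1].reshape(-1,3);q=q[q[:,2]>h0];print(nm,q.min(0),q.max(0))
    print(proj(n,[.166,.576,.23]))
E
```

```text
Traceback (most recent call last):
cv2.error: OpenCV(4.12.0) /io/opencv/modules/imgproc/src/shapedescr.cpp:201: error: (-215:Assertion failed) count >= 0 && (depth == CV_32F || depth == CV_32S) in function 'minEnclosingCircle'
```

View pics/crop0.png

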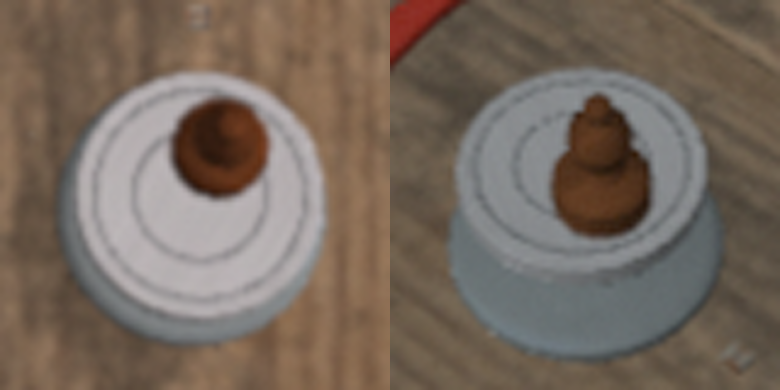

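The crop shows the ring and disc centre near top pixel (284,195), and the foot near (288,185), straddling the small ring.

```bash
cat >> h.py <<'E'
def circ(pts):
    A=np.c_[2*pts[:,:2],np.ones(len(pts))];s=np.linalg.lstsq(A,(pts[:,:2]**2).sum(1),rcond=None)[0]
    return s[:2],np.sqrt(s[2]+s[0]**2+s[1]**2)
def wood(im,n):
    r=(150,240,240,330) if n=="top" else (160,250,180,270)
    m=np.zeros(im.shape[:2],np.uint8);h=cv2.cvtColor(im,cv2.COLOR_RGB2HSV)
    y0,y1,x0,x1=r;m[y0:y1,x0:x1]=((h[y0:y1,x0:x1,1]>125)&(h[y0:y1,x0:x1,0]<20)).astype(np.uint8)*255
    k,l,st,_=cv2.connectedComponentsWithStats(m)
    c0=np.array([286,190]) if n=="top" else np.array([228,203])
    best=[i for i in range(1,k) if st[i,4]>60];i=min(best,key=lambda i:np.hypot(*(np.argwhere(l==i).mean(0)[::-1]-c0)))
    return (l==i).astype(np.uint8)
def disc(im,n):
    # bright, unsaturated top face -> outer contour
    h=cv2.cvtColor(im,cv2.COLOR_RGB2HSV);m=((h[...,1]<40)&(h[...,2]>130)).astype(np.uint8)|wood(im,n)
    m=cv2.morphologyEx(m,cv2.MORPH_CLOSE,np.ones((3,3),np.uint8))
    k,l,st,_=cv2.connectedComponentsWithStats(m);p=(203,284) if n=="top" else (195,213)
    return (l==l[p]).astype(np.uint8)
def edge(m,n,z):
    c=max(cv2.findContours(cv2.resize(m,None,fx=4,fy=4,interpolation=cv2.INTER_LINEAR) if 0 else m,cv2.RETR_EXTERNAL,1)[0],key=len)[:,0]
    return np.array([ray(n,u,v,z) for u,v in c]),c
E
python3 - <<'E'
from h import *
for n in("top","side"):
    D=np.load(n+"0.npz");im,d=D['im'],D['d']
    m=disc(im,n);e,c=edge(m,n,.055);print(n,"disc",m.sum(),c.min(0),c.max(0),circ(e))
    h=cv2.cvtColor(im,cv2.COLOR_RGB2HSV);print(h[203,284] if n=="top" else h[195,213], h[222,284] if n=="top" else h[228,226])
    w=wood(im,n);e,c=edge(w,n,.069);print("wood",w.sum(),c.min(0),c.max(0))
    if n=="top": print("foot circ @top edge",circ(e), "P",circ(edge(w,n,.062)[0]))
    d0=d[195:205,280:288] if n=="top" else d[190:200,208:216];print("depth",np.median(d0))
    c_,K,o,R=cal(n);v,u=np.mgrid[:384,:512];P=np.stack([(u-K[0,2])/K[0,0]*d,-(v-K[1,2])/K[1,1]*d,-d],-1)@R.T+o
    print("z disc",np.median(P[195:205,280:288,2] if n=="top" else P[190:200,208:216,2]))
    wz=P[w>0];print("wood z",wz[:,2].min(),wz[:,2].max())
    if n=="top":
        for nm,(y0,y1,x0,x1),h0 in(("jar",(60,115,255,305),.07),("brush",(250,285,225,345),.006)):
            q=P[y0:y1,x0:x1].reshape(-1,3);q=q[q[:,2]>h0];print(nm,np.percentile(q,[2,98],axis=0))
    print(proj(n,[.166,.576,.23]))
E
```

```text
top disc 2137 [259 170] [309 222] (array([0.48200763, 0.33798954]), np.float64(0.048219890800515225))
[168   7 181] [105  11 134]
wood 275 [279 176] [297 194]
foot circ @top edge (array([0.49996078, 0.33204412]), np.float64(0.016587410306603503)) P (array([0.50103132, 0.33146195]), np.float64(0.016723191265852876))
depth 0.8756038
z disc 0.056186390559617605
wood z 0.06809215076444941 0.9241410506066344
jar [[0.66107095 0.3122361  0.07431343]
 [0.72234242 0.3723123  0.08482135]]
brush [[0.32874774 0.23407781 0.00851317]
 [0.36958326 0.43168862 0.01830129]]
[126.70558433 406.10681605]
side disc 1608 [200 180] [249 220] (array([0.48603105, 0.33640314]), np.float64(0.04598119734046758))
[102   9 135] [ 93  23 113]
wood 382 [220 185] [238 212]
depth 0.8790407
z disc 0.05446508033810343
wood z 0.05820066006880864 0.7560125690224961
[179.14086672  -2.86306755]
```

Request:
arm_command(
  targets=[
    {"x": 0.04, "y": -0.03, "claw": 255},
    {"x": 0.09, "y": -0.065, "claw": 255},
    {"x": 0.15, "y": -0.11, "claw": 255},
    {"x": 0.21, "y": -0.15, "claw": 255},
    {"x": 0.27, "y": -0.195, "claw": 255},
    {"x": 0.33, "y": -0.24, "claw": 255},
    {"x": 0.39, "y": -0.28, "claw": 255},
    {"x": 0.42, "y": -0.305, "claw": 255},
    {"x": 0.44, "y": -0.32, "claw": 255},
    {"x": 0.44, "y": -0.32, "claw": 255},
  ],
  squeeze=5,
)

```text
schema error: expected keys x, y, z, rx, ry, rz, claw
```

```bash
python3 - <<'E'
from h import *
for n in("top","side"):
    D=np.load(n+"0.npz");d=D['d'].astype(float);c,K,o,R=cal(n);v,u=np.mgrid[:384,:512]
    P=np.stack([(u-K[0,2])/K[0,0]*d,-(v-K[1,2])/K[1,1]*d,-d],-1)@R.T+o
    q=P[(d>0)&(P[...,2]>.1)];q=q[(np.hypot(q[:,0]-.54,q[:,1]-.32)<.3)]
    q=q[np.hypot(q[:,0]-.5,q[:,1]-.332)>.03]
    i=np.argsort(np.hypot(q[:,0]-.54,q[:,1]-.32))[:200:40];print(n,q[i],q[:,2].max() if len(q) else 0, q[:,0].min() if len(q) else 0)
E
```

```text
top [[0.74732918 0.30528625 0.26821911]
 [0.74805713 0.30436104 0.19946905]
 [0.74812398 0.30199192 0.24371191]
 [0.74873998 0.30689254 0.24554289]
 [0.74883525 0.30629933 0.17368495]] 0.2884187037919457 0.36644345646833876
side [[0.7512938  0.30444653 0.39858475]
 [0.75379766 0.30980996 0.39577457]
 [0.75262219 0.28710543 0.39923697]
 [0.75483266 0.29532287 0.39972691]
 [0.75629531 0.29945866 0.39870256]] 0.4021637939524819 0.3686972620044304
```

Request:
arm_command(
  targets=[
    {"x": 0.04, "y": -0.03, "z": 0, "rx": 0, "ry": 0, "rz": 0, "claw": 255},
    {"x": 0.1, "y": -0.07, "z": 0, "rx": 0, "ry": 0, "rz": 0, "claw": 255},
    {"x": 0.16, "y": -0.115, "z": 0, "rx": 0, "ry": 0, "rz": 0, "claw": 255},
    {"x": 0.22, "y": -0.155, "z": 0, "rx": 0, "ry": 0, "rz": 0, "claw": 255},
    {"x": 0.28, "y": -0.2, "z": 0, "rx": 0, "ry": 0, "rz": 0, "claw": 255},
    {"x": 0.34, "y": -0.24, "z": 0, "rx": 0, "ry": 0, "rz": 0, "claw": 255},
    {"x": 0.4, "y": -0.285, "z": 0, "rx": 0, "ry": 0, "rz": 0, "claw": 255},
    {"x": 0.42, "y": -0.3, "z": 0, "rx": 0, "ry": 0, "rz": 0, "claw": 255},
    {"x": 0.44, "y": -0.315, "z": 0, "rx": 0, "ry": 0, "rz": 0, "claw": 255},
    {"x": 0.44, "y": -0.32, "z": 0, "rx": 0, "ry": 0, "rz": 0, "claw": 255},
  ],
  squeeze=5,
)

```text
t: 0.93
tool_pos: [0.3874, 0.4155, 0.2322]
orientation: [-0.443, -3.11, 0.001]
force: [0.3, 0.2, 0.1]
opening: 0.0307
gripper_force: 0.0
```

Request:
arm_command(
  targets=[
    {"x": 0.05, "y": -0.03, "z": 0, "rx": 0, "ry": 0, "rz": 0, "claw": 255},
    {"x": 0.11, "y": -0.07, "z": 0, "rx": 0, "ry": 0, "rz": 0, "claw": 255},
    {"x": 0.17, "y": -0.106, "z": 0, "rx": 0, "ry": 0, "rz": 0, "claw": 255},
    {"x": 0.23, "y": -0.144, "z": 0, "rx": 0, "ry": 0, "rz": 0, "claw": 255},
    {"x": 0.28, "y": -0.175, "z": 0, "rx": 0, "ry": 0, "rz": 0, "claw": 255},
    {"x": 0.314, "y": -0.196, "z": 0, "rx": 0, "ry": 0, "rz": 0, "claw": 255},
    {"x": 0.314, "y": -0.196, "z": 0, "rx": 0, "ry": 0, "rz": 0, "claw": 255},
    {"x": 0.314, "y": -0.196, "z": 0, "rx": 0, "ry": 0, "rz": 0, "claw": 255},
  ],
  squeeze=5,
)

```text
t: 1.6
tool_pos: [0.5428, 0.3191, 0.2321]
orientation: [-0.44, -3.109, 0.0]
force: [-0.7, -0.0, -0.6]
opening: 0.0004
gripper_force: 0.0
```

```bash
python3 - <<'E'
from h import *
s=robot.read_state();print(s['tool_pos'],s['opening'])
a=[]
for n in("top","side"):
    im,d=robot.read_camera(n);a.append(im)
    cv2.imwrite(f"pics/{n}1.png",im[:,:,::-1])
a=[cv2.resize(a[0][100:300,184:384],(400,400)),cv2.resize(a[1][100:300,126:326],(400,400))]
cv2.imwrite("pics/c1.png",np.hstack(a)[:,:,::-1])
E
```

```text
[0.54275933 0.31910009 0.23208802] 0.000401175625161508
```

View pics/c1.png

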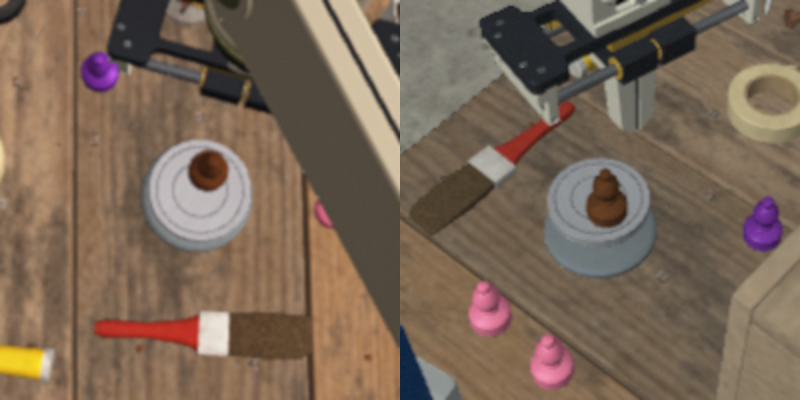

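The gripper is closed and hovers beyond the finial. In side view the fingertips are at about (240,162), and the turntable is unobstructed in the top view. Descending.

Request:
arm_command(
  targets=[
    {"x": 0, "y": 0, "z": -0.05, "rx": 0, "ry": 0, "rz": 0, "claw": 255},
    {"x": 0, "y": 0, "z": -0.12, "rx": 0, "ry": 0, "rz": 0, "claw": 255},
    {"x": 0, "y": 0, "z": -0.18, "rx": 0, "ry": 0, "rz": 0, "claw": 255},
    {"x": 0, "y": 0, "z": -0.22, "rx": 0, "ry": 0, "rz": 0, "claw": 255},
    {"x": 0, "y": 0, "z": -0.26, "rx": 0, "ry": 0, "rz": 0, "claw": 255},
    {"x": 0, "y": 0, "z": -0.29, "rx": 0, "ry": 0, "rz": 0, "claw": 255},
    {"x": 0, "y": 0, "z": -0.305, "rx": 0, "ry": 0, "rz": 0, "claw": 255},
    {"x": 0, "y": 0, "z": -0.314, "rx": 0, "ry": 0, "rz": 0, "claw": 255},
    {"x": 0, "y": 0, "z": -0.314, "rx": 0, "ry": 0, "rz": 0, "claw": 255},
  ],
  squeeze=5,
)

```text
t: 2.45
tool_pos: [0.5422, 0.3192, 0.0751]
orientation: [-0.438, -3.11, 0.001]
force: [-0.6, -0.5, 0.4]
opening: 0.0006
gripper_force: 0.0
```

```bash
python3 - <<'E'
from h import *
s=robot.read_state();print(s['tool_pos'],s['force'])
a=[]
for n in("top","side"):
    im,d=robot.read_camera(n);a.append(im)
    p=s['tool_pos']-[0,0,.014];print(n,proj(n,p))
a=[cv2.resize(a[0][135:235,234:334],(400,400),interpolation=2),cv2.resize(a[1][140:240,176:276],(400,400),interpolation=2)]
cv2.imwrite("pics/c2.png",np.hstack(a)[:,:,::-1])
E
```

```text
[0.54217068 0.31917336 0.07514741] [-0.59096707 -0.51041261  0.42636954]
top [293.91952116 163.24828148]
side [241.95857836 219.0747243 ]
```

View pics/c2.png

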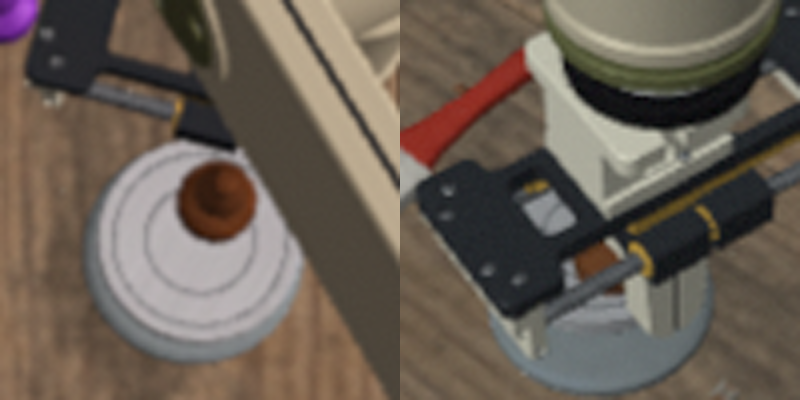

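The tips hang beside the finial, clear of it (side view, about (241,221)). In the top view the foot is at (288,185), with rings and foot still visible. Pushing slowly, short of the full distance.

Request:
arm_command(
  targets=[
    {"x": -0.008, "y": 0.003, "z": 0, "rx": 0, "ry": 0, "rz": 0, "claw": 255},
    {"x": -0.015, "y": 0.005, "z": 0, "rx": 0, "ry": 0, "rz": 0, "claw": 255},
    {"x": -0.021, "y": 0.007, "z": 0, "rx": 0, "ry": 0, "rz": 0, "claw": 255},
    {"x": -0.027, "y": 0.009, "z": 0, "rx": 0, "ry": 0, "rz": 0, "claw": 255},
    {"x": -0.033, "y": 0.011, "z": 0, "rx": 0, "ry": 0, "rz": 0, "claw": 255},
    {"x": -0.038, "y": 0.013, "z": 0, "rx": 0, "ry": 0, "rz": 0, "claw": 255},
    {"x": -0.043, "y": 0.0145, "z": 0, "rx": 0, "ry": 0, "rz": 0, "claw": 255},
    {"x": -0.048, "y": 0.016, "z": 0, "rx": 0, "ry": 0, "rz": 0, "claw": 255},
    {"x": -0.05, "y": 0.017, "z": 0, "rx": 0, "ry": 0, "rz": 0, "claw": 255},
    {"x": -0.05, "y": 0.017, "z": 0, "rx": 0, "ry": 0, "rz": 0, "claw": 255},
  ],
  squeeze=5,
)

```text
t: 3.38
tool_pos: [0.518, 0.3271, 0.0756]
orientation: [-0.439, -3.111, 0.0]
force: [0.9, -0.1, 1.0]
opening: 0.0006
gripper_force: 0.1
```

```bash
cat > look.py <<'E'
import sys
from h import *
s=robot.read_state();print(s['t'],s['tool_pos'],s['force'])
im,d=robot.read_camera("top");w=wood(im,"top");e,c=edge(w,"top",.069)
print(w.sum(),c.min(0),c.max(0),circ(e))
m=d[w>0];print("offset to disc (.482,.338), mm",(np.array([.482,.338])-circ(e)[0])*1000)
cv2.imwrite("pics/%s.png"%sys.argv[1],cv2.resize(im[135:235,234:334],(500,500),interpolation=2)[:,:,::-1])
E
python3 look.py p3
```

```text
3.3833 [0.51795951 0.3271162  0.07560122] [ 0.8919322  -0.06946862  1.01995912]
145 [277 185] [291 200] (array([0.48488864, 0.34053415]), np.float64(0.012421033252936852))
offset to disc (.482,.338), mm [-2.88863864 -2.53414926]
```

View pics/p3.png

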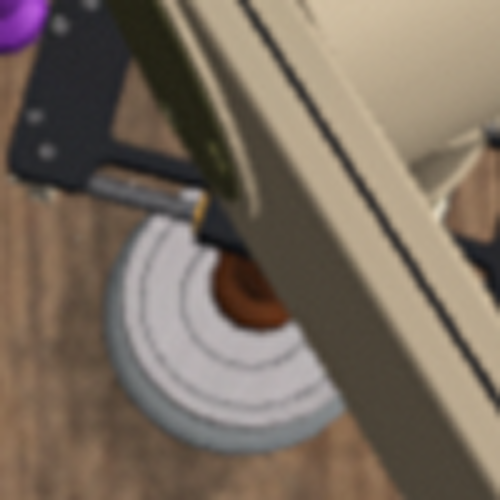

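The view is partly blocked, but the foot has moved about 12 mm the right way: left edge near col 276, bottom near row 201. About 6.5 mm remains, so I'll push 6 mm more, then back off and lift to check.

Request:
arm_command(
  targets=[
    {"x": -0.004, "y": 0.001, "z": 0, "rx": 0, "ry": 0, "rz": 0, "claw": 255},
    {"x": -0.008, "y": 0.002, "z": 0, "rx": 0, "ry": 0, "rz": 0, "claw": 255},
    {"x": -0.011, "y": 0.003, "z": 0, "rx": 0, "ry": 0, "rz": 0, "claw": 255},
    {"x": -0.0125, "y": 0.0035, "z": 0, "rx": 0, "ry": 0, "rz": 0, "claw": 255},
    {"x": -0.0125, "y": 0.0035, "z": 0, "rx": 0, "ry": 0, "rz": 0, "claw": 255},
    {"x": -0.0125, "y": 0.0035, "z": 0, "rx": 0, "ry": 0, "rz": 0, "claw": 255},
    {"x": 0, "y": 0, "z": 0, "rx": 0, "ry": 0, "rz": 0, "claw": 255},
    {"x": 0.03, "y": -0.01, "z": 0, "rx": 0, "ry": 0, "rz": 0, "claw": 255},
    {"x": 0.05, "y": -0.017, "z": 0, "rx": 0, "ry": 0, "rz": 0, "claw": 255},
    {"x": 0.05, "y": -0.017, "z": 0, "rx": 0, "ry": 0, "rz": 0, "claw": 255},
  ],
  squeeze=5,
)

```text
t: 4.27
tool_pos: [0.5454, 0.3176, 0.0759]
orientation: [0.442, 3.109, 0.0]
force: [-0.3, 0.5, 0.2]
opening: 0.0004
gripper_force: 0.0
```

Request:
arm_command(
  targets=[
    {"x": 0, "y": 0, "z": 0.04, "rx": 0, "ry": 0, "rz": 0, "claw": 255},
    {"x": 0, "y": 0, "z": 0.1, "rx": 0, "ry": 0, "rz": 0, "claw": 255},
    {"x": 0, "y": 0, "z": 0.17, "rx": 0, "ry": 0, "rz": 0, "claw": 255},
    {"x": 0, "y": 0, "z": 0.24, "rx": 0, "ry": 0, "rz": 0, "claw": 255},
    {"x": 0, "y": 0, "z": 0.3, "rx": 0, "ry": 0, "rz": 0, "claw": 255},
    {"x": 0, "y": 0, "z": 0.314, "rx": 0, "ry": 0, "rz": 0, "claw": 255},
    {"x": 0, "y": 0, "z": 0.314, "rx": 0, "ry": 0, "rz": 0, "claw": 255},
  ],
  squeeze=5,
)

```text
t: 4.85
tool_pos: [0.5449, 0.3194, 0.2367]
orientation: [0.439, 3.105, 0.006]
force: [0.9, 0.5, -0.7]
opening: 0.0003
gripper_force: 0.0
```

```bash
python3 look.py p4; python3 - <<'E'
from h import *
im,d=robot.read_camera("side")
b=cv2.resize(im[165:245,186:266],(400,400),interpolation=2)[:,:,::-1]
a=cv2.resize(cv2.imread("pics/p4.png")[125:475,75:425],(400,400))
cv2.imwrite("pics/p5.png",np.hstack([a,b]))
E
```

```text
4.85 [0.54489635 0.31938702 0.23671811] [ 0.94379511  0.49493776 -0.74246338]
274 [276 185] [294 203] (array([0.48273369, 0.33775488]), np.float64(0.016498017561979193))
offset to disc (.482,.338), mm [-0.73369148  0.24511963]
```

View pics/p5.png

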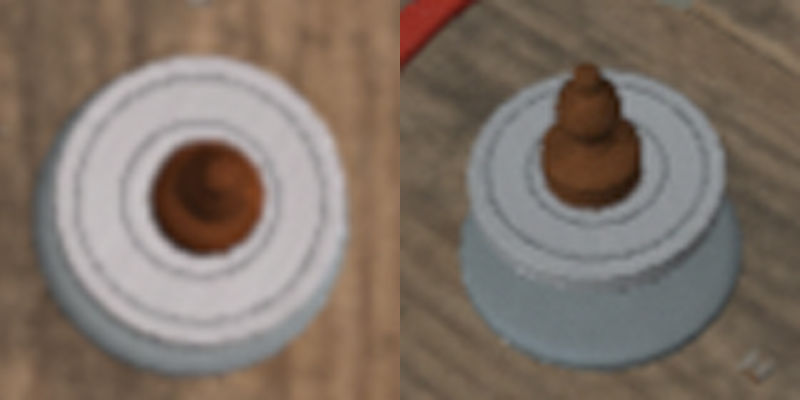

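Both views show the finial upright inside the small ring with a gap all round. In the top crop it is at (208,197) and the ring at (200,198), and the measured offset is about 0.8 mm. Handing in.

```bash
python3 -c "
from plant import robot
print(robot.close_job())"
```

```text
the job is handed in; nothing more can be done
None
```

The finial stands upright by itself inside the small ring, about 0.8 mm off centre by the camera, with the gripper lifted clear and the job handed in after about 5 s of robot time.

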